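Pack the last small onion and fold the carton shut

TASK

Put the small onion that lies loose on the worktop into the compartment of the cardboard carton that already holds the other small onion, not the one with the big onion. Then close the carton in the proper order: with both long flaps still standing open, fold the two short end flaps all the way down, then fold the two long side flaps down flat over them. Both onions already in the box stay in their own compartments, and the things around are left where they are.

Things in the scene. Friction and masses are not known exactly. Their poses are not given: they have to be found in the camera images.
- carton: Open brown cardboard carton, fixed; 126 mm along x, 256 mm along y, walls 80 mm high, walls and floor 3 mm thick. Origin: centre of its underside; at yaw 0 x points away from the robot, y to its left. A 4 mm thick, 45 mm high divider at y = 0 parts it into a left (+y) and a right (-y) compartment, each 120 by 123 mm. One flap on each side, 62 mm deep, 3.5 mm thick, all leaning open at the start.
- end_flap_left (a joint): Short end flap (116 mm long) at the carton's +y end. Hinge line along the carton's x at y = +127 mm, z = 80 mm. Stays at any angle it is left at (stiff crease, no spring; 0.3 N at the free edge moves it). Joint value: 0 = folded flat and level over the box (hard stop), pi/2 = upright, more = leaning outwards; starts at 1.95 to 2.2, limit 2.5.
- end_flap_right (a joint): Short end flap (116 mm long) at the carton's -y end. Hinge line along the carton's x at y = -127 mm, z = 80 mm. Stays at any angle it is left at (stiff crease, no spring; 0.3 N at the free edge moves it). Joint value: 0 = folded flat and level over the box (hard stop), pi/2 = upright, more = leaning outwards; starts at 1.95 to 2.2, limit 2.5.
- long_flap_near (a joint): Long side flap (250 mm long) on the carton's -x side, nearest the robot. Hinge line along the carton's y at x = -62.5 mm, z = 85 mm. Stays at any angle it is left at (stiff crease, no spring; 0.3 N at the free edge moves it). Joint value: 0 = folded flat and level over the box (hard stop), pi/2 = upright, more = leaning outwards; starts at 1.95 to 2.2, limit 2.5.
- long_flap_far (a joint): Long side flap (250 mm long) on the carton's +x side, farthest from the robot. Hinge line along the carton's y at x = +62.5 mm, z = 85 mm. Stays at any angle it is left at (stiff crease, no spring; 0.3 N at the free edge moves it). Joint value: 0 = folded flat and level over the box (hard stop), pi/2 = upright, more = leaning outwards; starts at 1.95 to 2.2, limit 2.5.
- end_flap_left_edge (a point): Middle of the free edge of the left (+y) end flap: it moves with the flap, always 62 mm from that flap's hinge line.
- end_flap_right_edge (a point): Middle of the free edge of the right (-y) end flap: it moves with the flap, always 62 mm from that flap's hinge line.
- long_flap_near_edge (a point): Middle of the free edge of the near (-x) long flap: it moves with the flap, always 62 mm from that flap's hinge line.
- long_flap_far_edge (a point): Middle of the free edge of the far (+x) long flap: it moves with the flap, always 62 mm from that flap's hinge line.
- loose_onion: The small brown onion to pack, 43 mm across and 46 mm tall, 20 to 45 g, rounded; at the start it stands alone on the open worktop left of the carton. (A few more onions lie in a black footed tray at the back left: not part of the job.) Origin: under its base.
- loose_onion_center (a point): Middle of the loose small onion, 23 mm above its base.
- small_onion: Small brown onion already in one compartment (which one varies), 41 mm across and 40 mm tall, standing a little beyond the middle of the compartment (carton x = about +22 mm), so that the near half of that compartment is free.
- small_onion_center (a point): Middle of the small onion in the box, 20 mm above its base.
- big_onion: Big brown onion in the other compartment, 66 by 70 mm across and 66 mm tall.
- big_onion_center (a point): Middle of the big onion, 33 mm above its base.
- egg_cup: Small cream egg cup, 50 mm across and 61 mm tall, standing loose right of the carton: leave it alone. Origin: centre of its underside.
- scissors: Red-handled scissors, 199 mm long, lying on the worktop left of the robot: leave them alone.
Mind the look-alikes: they are no part of the job. What is shaped like the loose_onion but blue, orange or yellow is not meant.

How it is judged (in metres and radians):
On the way, in this order (a step that is already met when the one before it is completed fails the run):
1. the loose small onion lies released in the compartment of the other small onion, all four flaps still open (x of loose_onion_center in the frame of carton between -0.062 and 0.062 m and y of loose_onion_center in the frame of carton between -0.127 and 0.127 m and z of loose_onion_center in the frame of carton between 0 and 0.06 m and (y of each of loose_onion_center, small_onion_center in the frame of carton above 0 m or y of each of loose_onion_center, small_onion_center in the frame of carton below 0 m) and contact force between the fingers and loose_onion below 0.05 N and value of joint each of end_flap_left, end_flap_right, long_flap_near, long_flap_far above 0.9 rad), for 0.2 s.
2. both short end flaps are folded down while both long flaps still stand open (value of joint each of end_flap_left, end_flap_right below 0.17 rad and value of joint each of long_flap_near, long_flap_far above 0.7 rad), for 0.2 s.
At the end, for the whole second after the job is handed in: All four flaps are within 0.17 rad (free edge about 10 mm) of flat, and the loose small onion rests in the same compartment as the other small onion, with the big onion alone in the other compartment (x of loose_onion_center in the frame of carton between -0.062 and 0.062 m and y of loose_onion_center in the frame of carton between -0.127 and 0.127 m and z of loose_onion_center in the frame of carton between 0 and 0.06 m and (y of each of loose_onion_center, small_onion_center in the frame of carton above 0 m or y of each of loose_onion_center, small_onion_center in the frame of carton below 0 m) and contact force between the fingers and loose_onion below 0.05 N and x of small_onion_center in the frame of carton between -0.062 and 0.062 m and y of small_onion_center in the frame of carton between -0.127 and 0.127 m and z of small_onion_center in the frame of carton between 0 and 0.06 m and x of big_onion_center in the frame of carton between -0.062 and 0.062 m and y of big_onion_center in the frame of carton between -0.127 and 0.127 m and z of big_onion_center in the frame of carton between 0 and 0.06 m and ((y of small_onion_center in the frame of carton above 0 m and y of big_onion_center in the frame of carton below 0 m) or (y of small_onion_center in the frame of carton below 0 m and y of big_onion_center in the frame of carton above 0 m)) and value of joint each of end_flap_left, end_flap_right, long_flap_near, long_flap_far below 0.17 rad and linear speed of loose_onion below 0.02 m/s); the robot touches nothing.
It fails at once if the egg cup or the scissors are moved by more than 30 mm, or the egg cup is tipped over (distance of any of egg_cup, scissors from where it was at the start of the episode above 0.03 m or angle between egg_cup's own z axis and vertical above 0.5 rad).
It also fails if it takes over 61 s, if anything falls off the work surface, if the arm or the gripper's body presses on something with over 40 N, if the wrist force passes 120 N, or if a joint passes its speed limit or range.

ROBOT

A 6-joint arm with a two-finger parallel gripper is mounted at the origin on the work surface; the furniture and walls round the work are solid. World frame = base frame: x ahead of the robot, y to its left, z up, the work surface at z = 0. Lengths are in mm, angles in rad, forces in N, time in s.
With the tool pointing down it reaches from about 350 to 875 mm from the base axis. Payload 15.5 kg.
Tool frame: the origin (TCP) lies at the very end of the fingers, on their centre line; the grasp point (between the pads) lies 19 mm behind it; z points along the fingers, y is the line along which they close (so a half turn about z gives the same grasp; the last joint's range is limited). The gripper opens to 85 mm and grips with 20 to 120 N. Pads are 22 mm wide; open, the fingers measure 114 mm over their backs; the gripper's body (76 mm by 85 mm) begins 54 mm behind the grasp point. The pads swing forward as they close: fully open they stand 13 mm farther back than shut.
Start: joints at [1.22, 0.494, 1.345, -0, 1.302, -0.096], TCP at [157.528, 604.824, 231.277] pointing down, gripper open.
Joint ranges: [-2.91, 2.91], [-0.82, 2.16], [0.22, 2.67], [-1.22, 4.37], [0.12, 2.79], [-3.08, 3.08]. Speed limits (rad/s): [1.89, 1.89, 2.57, 3.01, 3.01, 3.01].

INTERFACE

Orientations are given as a rotation vector (axis times angle).
In Python, from station import bot gives the robot as it stands. The module is installed in compiled form; this text tells all that it offers.
- The arm moves only by the tool carry_out, never from a script. Its argument "motion" is one flat list of numbers, 7 for each row, row after row: the shift along the tool's x, y, z normalised to -1 to 1, where 1 is 0.25 m, then the turn, a rotation vector about the tool's x, y, z normalised to -1 to 1, where 1 is 30 degrees, then the closure, from -1 (fully open) to 1 (shut). A call has 1 to 8 rows; each row is the pose to reach, as a shift and turn from the pose commanded when the call began, along the tool's axes at that moment; what a row does not reach only later rows make up. A row lasts 1/10 s, in which the tool goes at most 50 mm and 8.59 degrees, less where a joint would pass 70% of its speed; a pose out of reach is approached as far as the arm can. A call with a number of a shift or a turn outside -1 to 1 is refused whole. A call with a gripper value outside its range is refused whole. The fingers move at their own pace and stop on an object; "grip_force" is the grip in N (left out, the last holds). Time passes only in rows, so rows that repeat a pose let the fingers close. It gives the time, the measured TCP pose, the force, the opening and the grip force at its end, in the units of the state.
- bot.sense(): the state, without advancing time (a new reading comes with each control period).
- bot.read_camera(name): name is "scene" or "top" or "wrist"; returns a dict with "img" (400x640x3 uint8, red, green, blue), "fx", "fy", "cx", "cy" (pixels), "R" (3x3) and "t" (3): a world point X has camera coordinates R X + t. Camera axes: x right, y down, z forward; pixel columns grow to the right and rows downward; lengths in mm; the calibration is good to about 2 mm. A picture is of the moment at which its call begins. There is no depth.
- bot.finish_job(): hands the job in; it is judged then, once.
Trained networks look in a picture, given as the dict that the camera call returned (one of the last four; its "shot" number tells which), for a name from the list of things; names that differ only in an ending like _2 or _b are one class to them, and where a whole thing is asked for, a point or a joint stands for the part that bears it (a point fixed in the world has none). Each returns a list of dicts, best first, with "score" (0 to 1); they miss things now and then, are a little off and sometimes report something else, mostly with a low value. They report only what shows in the picture. A call takes as long as a camera call. They do not tell look-alikes from the thing itself.
- bot.find_in(picture, target): "centre" ([column, row] in pixels, amid what is visible of it).
- bot.regions_of(picture, target): "mask" (400x640 bool, what is visible of it) and "centre" ([column, row] in pixels, amid what is visible of it).
- bot.place_of(picture, target): "centre" ([column, row] in pixels: a listed point, or the origin of a listed thing).
The state is a dict: "t": time; "q": joint angles; "qd": joint speeds; "joint_torque": joint torques, N m; "tcp_pos": TCP position; "tool_rot": TCP orientation; "wrist_force": force on the tool from outside, world axes, zero at the start; "torque": the same for the moment, N m; "grip_width": opening from 0.0 (shut) to 1.0 (fully open); "grip_force": force on a finger pad.
Only numpy, scipy, OpenCV 4.12 (cv2) and the standard library are available. Lean on these libraries where they do the work, as an engineer would, in place of code of your own. Each camera call takes 0.05 s, during which the arm holds its last target. There are 200 camera calls.

## Working session

There is one attempt and no reset: what is moved stays moved. The work goes in short steps, Python scripts to look and compute and a tool call to move; the robot and the scene stay as the last step left them, time stands still between calls to the robot, and variables do not carry over. Pictures are saved under pics/ and viewed, at most 10 in all, crops included, and the job is handed in when it is done.

Besides the shell and the picture viewer there is one more tool, called after "Emit:" in YAML: its name, and indented under it one key for each argument. carry_out: Moves the arm, as the interface text tells. Its arguments: {"type":"object","properties":{"motion":{"type":"array"},"grip_force":{"type":"number"}},"required":["motion"]}

```bash
mkdir -p pics; cat > h.py <<'E'
import numpy as np, cv2
from station import bot
from scipy.spatial.transform import Rotation as Ro
def shot(c,fn=None):
    p=bot.read_camera(c)
    if fn: cv2.imwrite('pics/'+fn,p['img'][:,:,::-1])
    return p
def onz(p,uv,z):
    R=np.array(p['R']);t=np.array(p['t'])
    d=R.T@np.array([(uv[0]-p['cx'])/p['fx'],(uv[1]-p['cy'])/p['fy'],1]); c=-R.T@t
    return c+d*(z-c[2])/d[2]
def proj(p,X):
    x=np.array(p['R'])@X+np.array(p['t']); return [p['fx']*x[0]/x[2]+p['cx'],p['fy']*x[1]/x[2]+p['cy']]
def tri(ps,uvs):
    A=[];b=[]
    for p,uv in zip(ps,uvs):
        R=np.array(p['R']);t=np.array(p['t'])
        for k,(f,c) in enumerate(((p['fx'],p['cx']),(p['fy'],p['cy']))):
            s=(uv[k]-c)/f; A.append(R[k]-s*R[2]); b.append(s*t[2]-t[k])
    x,r,_,_=np.linalg.lstsq(np.array(A),np.array(b),rcond=None); return x,r
E
python3 - <<'E'
from h import *
np.set_printoptions(precision=1,suppress=True)
ps={c:shot(c,c+'0.png') for c in('scene','top')}
for n in ['carton','loose_onion_center','small_onion_center','big_onion_center','end_flap_left_edge','end_flap_right_edge','long_flap_near_edge','long_flap_far_edge','egg_cup','scissors']:
    o={c:[(np.round(d['centre']),round(d['score'],2)) for d in bot.place_of(ps[c],n)[:3]] for c in ps}
    print(n,o)
    if o['scene'] and o['top']: print('   ',*tri([ps['scene'],ps['top']],[o['scene'][0][0],o['top'][0][0]]))
print(bot.sense()['tool_rot'],ps['top']['t'],ps['scene']['t'])
E
```

```text
carton {'scene': [(array([333., 220.]), 0.67)], 'top': [(array([346., 188.]), 0.98)]}
    [526.    1.   -5.6] [3.]
loose_onion_center {'scene': [(array([186., 250.]), 0.79), (array([235., 238.]), 0.62), (array([266., 241.]), 0.54)], 'top': [(array([214., 208.]), 0.73), (array([189., 178.]), 0.67), (array([238., 176.]), 0.58)]}
    [495.4 424.   37.9] [4839.7]
small_onion_center {'scene': [], 'top': [(array([326., 178.]), 0.62)]}
big_onion_center {'scene': [], 'top': [(array([366., 177.]), 0.82), (array([217., 208.]), 0.65)]}
end_flap_left_edge {'scene': [(array([290., 192.]), 0.78)], 'top': [(array([288., 183.]), 0.79)]}
    [525.8 158.  124.8] [7.1]
end_flap_right_edge {'scene': [(array([369., 165.]), 0.84), (array([382., 188.]), 0.31)], 'top': [(array([410., 180.]), 0.72), (array([217., 209.]), 0.61), (array([353., 220.]), 0.31)]}
    [ 530.6 -154.5  138.3] [154.7]
long_flap_near_edge {'scene': [(array([334., 220.]), 0.66)], 'top': [(array([356., 220.]), 0.86)]}
    [453.4   6.6  24.2] [3155.9]
long_flap_far_edge {'scene': [(array([318., 169.]), 0.6), (array([232., 266.]), 0.58)], 'top': [(array([325., 182.]), 0.72)]}
    [521.2  62.  172.2] [1.7]
egg_cup {'scene': [(array([380., 190.]), 0.59), (array([318., 170.]), 0.19)], 'top': [(array([440., 154.]), 0.86)]}
    [ 617.4 -282.4   -3.6] [11.1]
scissors {'scene': [(array([292., 265.]), 0.97)], 'top': [(array([261., 237.]), 0.81)]}
    [385.8 250.3  -4.8] [14.9]
[-0.4 -3.1 -0. ] [  87.8  503.3 1213.3] [366.7 213.4 946.1]
```

View pics/top0.png

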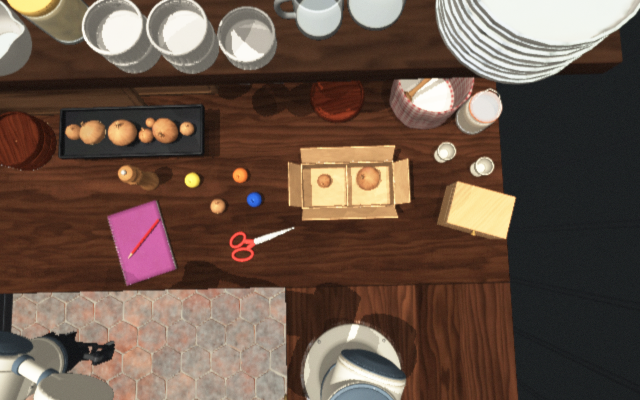

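View pics/scene0.png

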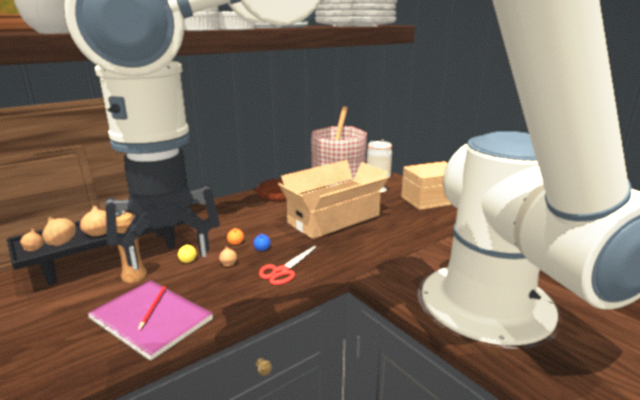

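The top view shows the loose brown onion at (218,206), with yellow, orange and blue look-alikes at (192,180), (240,175) and (254,200). The small onion is in the left compartment at (324,181), the big one in the right at (368,178). The scene view shows the loose onion at (228,257).

```bash
python3 - <<'E'
from h import *
np.set_printoptions(precision=3,suppress=True)
ps={c:shot(c) for c in('scene','top','wrist')}
hsv=cv2.cvtColor(ps['top']['img'],cv2.COLOR_RGB2HSV)
for c in ps:
    for d in bot.regions_of(ps[c],'loose_onion')[:5]:
        m=d['mask']; print(c,d['centre'],m.sum(),d['score'],ps[c]['img'][m].mean(0), onz(ps[c],d['centre'],23))
for n,z in(('end_flap_left_edge',133),('end_flap_right_edge',133),('small_onion_center',23),('big_onion_center',36)):
    for d in bot.place_of(ps['top'],n)[:1]: print(n,d['centre'],onz(ps['top'],d['centre'],z))
print('tri',tri([ps['scene'],ps['top']],[(228,257),(218,206)]))
s=bot.sense();print(s['tcp_pos'],Ro.from_rotvec(s['tool_rot']).as_matrix())
cv2.imwrite('pics/c.png',cv2.resize(ps['top']['img'][130:240,270:430,::-1],None,fx=5,fy=5,interpolation=cv2.INTER_CUBIC))
E
```

```text
scene [261.3, 239.6] 187 0.75 [ 72.358 130.513 226.93 ] [500.977 266.721  23.   ]
scene [184.1, 253.2] 219 0.62 [247.379 238.018 106.817] [554.824 457.191  23.   ]
scene [236.3, 237.1] 209 0.62 [243.368 169.641  76.23 ] [553.83  312.958  23.   ]
scene [229.1, 255.7] 232 0.59 [225.953 182.013 121.552] [475.588 373.004  23.   ]
top [349.1, 151.5] 1389 0.69 [219.58  169.825 114.731] [628.405 -10.837  23.   ]
top [239.1, 177.5] 161 0.68 [240.714 145.702  68.124] [560.509 310.234  23.   ]
top [192.6, 178.7] 176 0.56 [236.085 220.608  98.159] [560.569 445.674  23.   ]
top [254.9, 203.1] 166 0.5 [ 48.325  94.59  195.922] [484.809 264.906  23.   ]
top [217.9, 207.9] 185 0.46 [200.368 145.503  93.589] [473.658 371.841  23.   ]
end_flap_left_edge [289.6, 182.3] [527.541 154.6   133.   ]
end_flap_right_edge [409.4, 176.2] [ 535.431 -160.777  133.   ]
small_onion_center [326.2, 179.9] [546.828  57.869  23.   ]
big_onion_center [368.1, 174.8] [556.558 -62.235  36.   ]
tri (array([480.008, 373.581,  17.295]), array([0.943]))
[157.527 604.829 231.268] [[-0.968  0.252  0.   ]
 [ 0.252  0.968 -0.   ]
 [-0.    -0.    -1.   ]]
```

View pics/c.png

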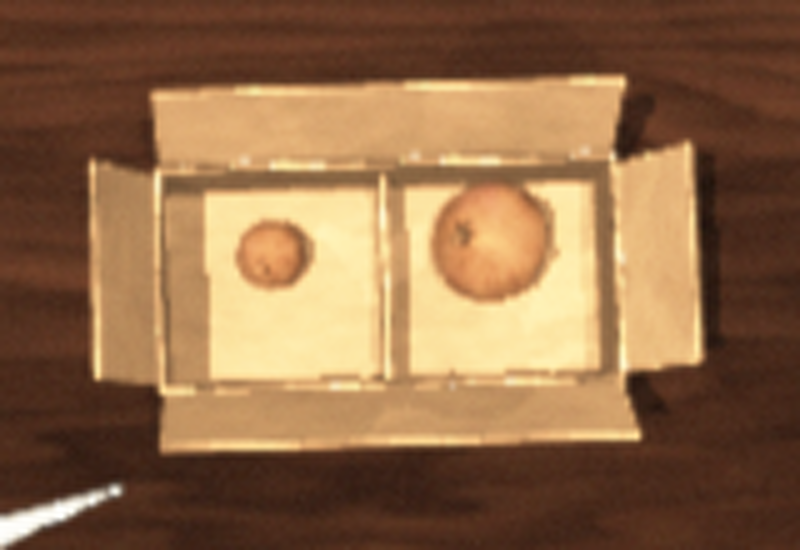

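The close-up shows the carton nearly at yaw 0, with its rim corners at crop (162,170), (612,162), (162,388) and (622,380), and all four flaps leaning outwards. Next I fit the carton's pose and flap angles to those points.

```bash
cat >> h.py <<'E'
def rows(target,yaw,tilt=None):
    """normalised shift/turn from the present pose to TCP target with tool y along world yaw+90deg, pointing down"""
    s=bot.sense();R0=Ro.from_rotvec(s['tool_rot'])
    c,n=np.cos(yaw),np.sin(yaw)
    R1=Ro.from_matrix(np.array([[-c,-n,0],[-n,c,0],[0,0,-1]]).T.T) 
    if tilt is not None: R1=Ro.from_rotvec(tilt)*R1
    d=R0.inv().apply(np.array(target)-s['tcp_pos'])/250
    return np.round(np.r_[d,np.degrees((R0.inv()*R1).as_rotvec())/30],3)
E
python3 - <<'E'
from h import *
from scipy.optimize import least_squares
np.set_printoptions(precision=3,suppress=True)
p=shot('top');sc=shot('scene')
def flap(k,a,u):
    s,c=62*np.sin(a),62*np.cos(a)
    return {'L':[u,127-c,80+s],'R':[u,-127+c,80+s],'N':[-62.5+c,u,85+s],'F':[62.5-c,u,85+s]}[k]
obs=[]
for k,pts in {'F':[(153,92,125),(626,77,-125)],'N':[(160,452,125),(640,438,-125)],'L':[(90,160,58),(96,380,-58)],'R':[(690,143,58),(702,362,-58)]}.items():
    obs+=[(k,u,x,y) for x,y,u in pts]
rim=[((162,170),(63,128)),((612,162),(63,-128)),((162,388),(-63,128)),((622,380),(-63,-128))]
def f(v):
    c,n=np.cos(v[2]),np.sin(v[2]);W=lambda q:np.array([v[0]+c*q[0]-n*q[1],v[1]+n*q[0]+c*q[1],q[2]])
    a=dict(zip('LRNF',v[3:])); r=[]
    for k,u,x,y in obs: r+=list(np.array(proj(p,W(flap(k,a[k],u))))-[x/5+270,y/5+130])
    for (x,y),q in rim: r+=list(np.array(proj(p,W([*q,80])))-[x/5+270,y/5+130])
    return r
s=least_squares(f,[526,0,0,2.1,2.1,2.1,2.1],loss='soft_l1');print(s.x,s.cost,np.abs(s.fun).max())
print('shelf corner',tri([sc,p],[(413,42),(622,62)]))
for z in(250,300,350,400):print(z,onz(p,(350,78),z))
print('grasp',rows([477,373,110],s.x[2]),rows([477,373,6],s.x[2]))
E
```

```text
[523.763  -1.088   0.002   2.101   2.104   2.161   2.088] 3.6286334255483057 1.561605015595319
shelf corner (array([ 692.599, -491.579,  482.187]), array([62.434]))
250 [762.171  -5.727 250.   ]
300 [742.925  -2.492 300.   ]
350 [723.679   0.743 350.   ]
400 [704.433   3.978 400.   ]
grasp [-1.47  -0.575  0.485 -0.     0.    -0.49 ] [-1.47  -0.575  0.901 -0.     0.    -0.49 ]
```

Emit:
carry_out:
  motion: [-1,-0.57,0.2,0,0,-0.49,-1,-1,-0.57,0.2,0,0,-0.49,-1,-1,-0.57,0.2,0,0,-0.49,-1,-1,-0.57,0.2,0,0,-0.49,-1,-1,-0.57,0.2,0,0,-0.49,-1,-1,-0.57,0.2,0,0,-0.49,-1,-1,-0.57,0.2,0,0,-0.49,-1]

```text
t: 2.4
tcp_pos: [366.6, 400.4, 180.5]
tool_rot: [-0.004, -3.141, 0.002]
wrist_force: [-1.3, -0.0, 0.1]
grip_width: 0.998
grip_force: 0.0
```

```bash
python3 - <<'E'
from h import *
np.set_printoptions(precision=3,suppress=True)
p=shot('wrist','w1.png')
for d in bot.place_of(p,'loose_onion_center')[:5]: 
    u,v=map(int,d['centre']);print(d['centre'],d['score'],p['img'][v,u],onz(p,d['centre'],23))
s=bot.sense();print(s['t'],s['tcp_pos'],rows([477,373,110],0.002),rows([477,373,6],.002))
E
```

```text
[353.3, 324.5] 0.86 [255 255   0] [550.319 443.776  23.   ]
[247.7, 336.5] 0.74 [255 164   0] [569.097 307.743  23.   ]
[297.2, 273.7] 0.68 [255 252 174] [476.332 374.117  23.   ]
[296.7, 265.9] 0.42 [255 204 131] [465.769 373.783  23.   ]
2.5 [364.177 403.296 181.24 ] [-0.451 -0.121  0.285 -0.    -0.    -0.005] [-0.452 -0.121  0.701 -0.    -0.    -0.005]
```

View pics/w1.png

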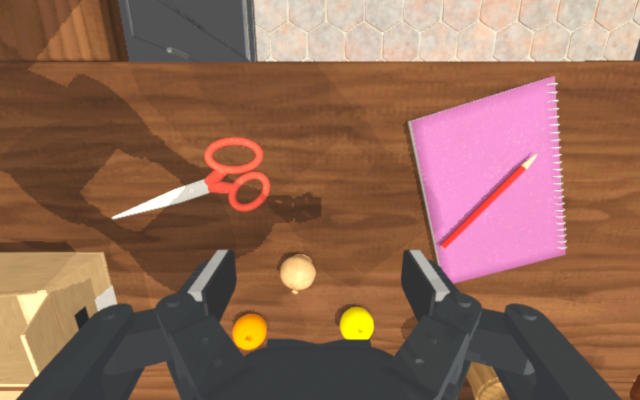

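The wrist view shows the brown onion at (297,272), which puts it at about (476,374). I'm approaching and descending on it.

Emit:
carry_out:
  motion: [-0.45,-0.12,0.2,0,0,0,-1,-0.45,-0.12,0.2,0,0,0,-1,-0.45,-0.12,0.2,0,0,0,-1,-0.45,-0.12,0.35,0,0,0,-1,-0.45,-0.12,0.55,0,0,0,-1,-0.45,-0.12,0.7,0,0,0,-1,-0.45,-0.12,0.7,0,0,0,-1,-0.45,-0.12,0.7,0,0,0,-1]

```text
t: 3.3
tcp_pos: [475.7, 375.1, 6.9]
tool_rot: [0.005, -3.141, 0.0]
wrist_force: [0.5, -0.1, 1.2]
grip_width: 0.998
grip_force: 0.0
```

Emit:
carry_out:
  motion: [0,0,0,0,0,0,1,0,0,0,0,0,0,1,0,0,0,0,0,0,1,0,0,0,0,0,0,1,0,0,0,0,0,0,1,0,0,0,0,0,0,1]
  grip_force: 25

```text
t: 3.9
tcp_pos: [476.8, 374.7, 7.9]
tool_rot: [-0.003, 3.14, 0.002]
wrist_force: [-1.7, 0.2, 13.5]
grip_width: 0.478
grip_force: 23.5
```

Emit:
carry_out:
  motion: [0,0,-0.2,0,0,0,1,0,0,-0.4,0,0,0,1,0,0,-0.6,0,0,0,1,-0.02,-0.2,-0.72,0,0,0,1,-0.05,-0.4,-0.72,0,0,0,1,-0.07,-0.6,-0.72,0,0,0,1,-0.1,-0.8,-0.72,0,0,0,1,-0.1,-0.9,-0.72,0,0,0,1]

```text
t: 4.7
tcp_pos: [501.8, 146.4, 187.1]
tool_rot: [-0.001, 3.14, -0.0]
wrist_force: [0.5, 0.9, 0.3]
grip_width: 0.476
grip_force: 26.3
```

Emit:
carry_out:
  motion: [0,-0.15,0,0,0,0,1,0,-0.3,0,0,0,0,1,0,-0.36,0,0,0,0,1,0,-0.36,0,0,0,0,1,0,-0.36,0,0,0,0,1]

```text
t: 5.2
tcp_pos: [501.7, 59.6, 186.6]
tool_rot: [-0.002, 3.141, 0.001]
wrist_force: [0.3, 0.3, 0.8]
grip_width: 0.478
grip_force: 26.3
```

```bash
python3 - <<'E'
from h import *
np.set_printoptions(precision=3,suppress=True)
p=shot('wrist','w2.png');t=shot('top')
for n,z in(('small_onion_center',23),('loose_onion_center',190),('end_flap_left_edge',133),('end_flap_right_edge',133),('long_flap_near_edge',137),('long_flap_far_edge',139)):
  for q in(p,t):
    for d in bot.place_of(q,n)[:1]: print(n,d['centre'],d['score'],onz(q,d['centre'],z))
s=bot.sense();print(s['t'],s['tcp_pos'],s['grip_width'],rows([500,59,24],0.002))
E
```

```text
small_onion_center [320.4, 216.5] 0.71 [540.831  61.557  23.   ]
small_onion_center [409.7, 178.2] 0.28 [ 545.43  -182.868   23.   ]
loose_onion_center [319.0, 271.7] 0.92 [509.243  59.507 190.   ]
loose_onion_center [189.2, 177.8] 0.61 [537.776 402.214 190.   ]
end_flap_left_edge [447.2, 245.3] 0.8 [521.734 156.447 133.   ]
end_flap_right_edge [28.0, 244.0] 0.94 [ 521.041 -159.707  133.   ]
end_flap_right_edge [409.5, 179.4] 0.65 [ 526.942 -160.648  133.   ]
long_flap_near_edge [225.9, 114.9] 0.84 [427.387  -0.325 137.   ]
long_flap_near_edge [351.1, 219.4] 0.96 [425.648  -3.931 137.   ]
5.9 [501.654  59.15  186.263] 0.47916954578771215 [ 0.007 -0.001  0.649 -0.    -0.    -0.   ]
```

View pics/w2.png

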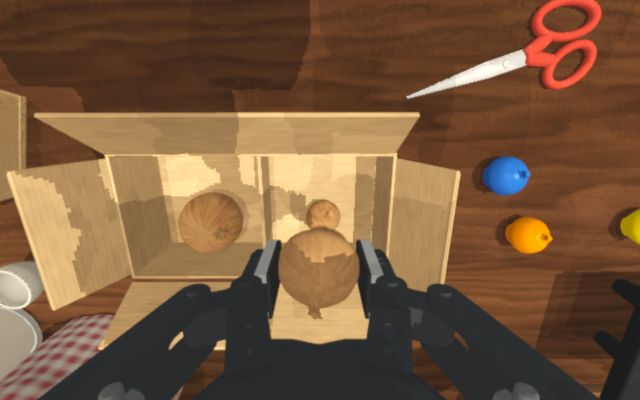

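The wrist view shows the onion in the fingers above the left compartment. The small onion is at (322,214), the big one at (210,222), and all the flaps are open.

Emit:
carry_out:
  motion: [0.02,0,0.15,0,0,0,1,0.02,0,0.3,0,0,0,1,0.02,0,0.45,0,0,0,1,0.02,0,0.55,0,0,0,1,0.02,0,0.62,0,0,0,1,0.02,0,0.645,0,0,0,1,0.02,0,0.645,0,0,0,1,0.02,0,0.645,0,0,0,1]

```text
t: 6.7
tcp_pos: [497.1, 59.1, 25.8]
tool_rot: [-0.003, 3.141, -0.0]
wrist_force: [-0.0, -0.1, -0.4]
grip_width: 0.474
grip_force: 26.3
```

Emit:
carry_out:
  motion: [0,0,0,0,0,0,-0.4,0,0,0,0,0,0,-0.4,0,0,0,0,0,0,-0.4,0,0,0,0,0,0,-0.4,0,0,0,0,0,0,-0.4]

```text
t: 7.2
tcp_pos: [496.7, 59.1, 25.2]
tool_rot: [-0.003, 3.141, -0.0]
wrist_force: [-0.2, 0.0, -0.5]
grip_width: 0.701
grip_force: 0.0
```

Emit:
carry_out:
  motion: [0,0,-0.2,0,0,0,-0.4,0,0,-0.4,0,0,0,-0.4,0,0,-0.6,0,0,0,-0.4,0,0,-0.72,0,0,0,-0.4,0,0,-0.72,0,0,0,1,0,0,-0.72,0,0,0,1]

```text
t: 7.8
tcp_pos: [496.7, 59.1, 205.3]
tool_rot: [-0.003, 3.14, -0.0]
wrist_force: [0.0, -1.1, 0.1]
grip_width: 0.37
grip_force: 0.0
```

```bash
python3 - <<'E'
from h import *
np.set_printoptions(precision=3,suppress=True)
p=shot('wrist','w3.png');t=shot('top','t3.png')
for q in(p,t):
  for n in('small_onion','loose_onion'):
    for d in bot.find_in(q,n)[:4]: print(n,d['centre'],d['score'],onz(q,d['centre'],25))
print('cam',-np.array(p['R']).T@p['t'])
s=bot.sense();print(s['t'],s['tcp_pos'],s['grip_width'],s['wrist_force'],rows([523,195,200],0.002),rows([523,195,115],0.002))
im=np.hstack([cv2.resize(p['img'],(480,300)),cv2.resize(t['img'][130:240,270:430],(320,300))])
cv2.imwrite('pics/c3.png',im[:,:,::-1])
E
```

```text
small_onion [326.9, 213.8] 0.83 [538.831  69.04   25.   ]
loose_onion [496.4, 176.9] 0.95 [493.035 264.153  25.   ]
loose_onion [317.3, 183.5] 0.93 [501.3    57.467  25.   ]
loose_onion [517.1, 232.7] 0.73 [563.094 302.843  25.   ]
loose_onion [624.3, 224.5] 0.7 [551.967 430.895  25.   ]
loose_onion [256.4, 203.1] 0.66 [484.518 260.251  25.   ]
loose_onion [190.7, 179.8] 0.55 [557.191 450.559  25.   ]
loose_onion [343.6, 212.9] 0.55 [450.005  10.565  25.   ]
loose_onion [242.2, 178.2] 0.45 [557.921 300.839  25.   ]
cam [418.68   58.581 346.513]
8.1 [496.209  59.138 204.067] -0.0021715886786676597 [-0.188  0.284 -0.979] [-0.108  0.543  0.016  0.    -0.004 -0.   ] [-0.109  0.543  0.356  0.    -0.004 -0.   ]
```

View pics/c3.png

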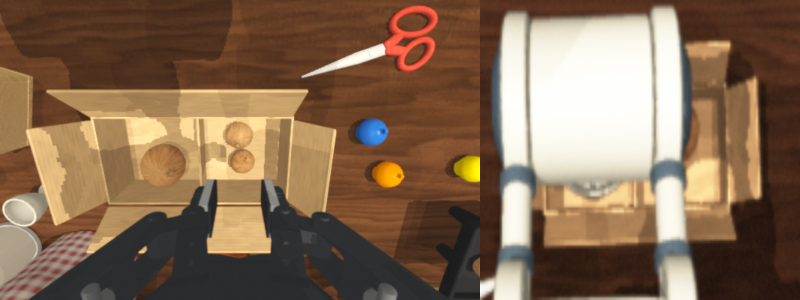

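The picture shows both small onions together in the left compartment, crop (238,132) and (241,160), and the big onion alone in the right. Next is the left end flap: the closed fingers go outside it, then sweep inwards and down.

Emit:
carry_out:
  motion: [-0.05,0.2,0,0,0,0,1,-0.11,0.4,0,0,0,0,1,-0.11,0.55,0,0,0,0,1,-0.11,0.55,0.15,0,0,0,1,-0.11,0.55,0.3,0,0,0,1,-0.11,0.55,0.37,0,0,0,1,-0.11,0.55,0.37,0,0,0,1]

```text
t: 8.8
tcp_pos: [522.1, 196.3, 109.7]
tool_rot: [0.003, -3.136, 0.002]
wrist_force: [-0.4, -1.0, 0.8]
grip_width: -0.002
grip_force: 0.0
```

Emit:
carry_out:
  motion: [0,-0.1,0,0,0,0,1,0,-0.2,0,0,0,0,1,0,-0.29,0,0,0,0,1,0,-0.35,0.02,0,0,0,1,0,-0.39,0.06,0,0,0,1,0,-0.41,0.09,0,0,0,1,0,-0.41,0.11,0,0,0,1,0,-0.41,0.11,0,0,0,1]

```text
t: 9.6
tcp_pos: [523.7, 94.6, 84.1]
tool_rot: [0.003, -3.14, 0.0]
wrist_force: [-0.4, 0.9, 0.1]
grip_width: 0.003
grip_force: 0.0
```

Emit:
carry_out:
  motion: [0,0,0.01,0,0,0,1,0,0,0.01,0,0,0,1]

```text
t: 9.8
tcp_pos: [524.1, 94.8, 83.2]
tool_rot: [-0.004, 3.141, -0.0]
wrist_force: [-5.0, -1.5, 15.1]
grip_width: 0.002
grip_force: 7.7
```

Emit:
carry_out:
  motion: [0,0,-0.2,0,0,0,1,0,0,-0.4,0,0,0,1,0,-0.2,-0.48,0,0,0,1,0,-0.4,-0.48,0,0,0,1,0,-0.6,-0.48,0,0,0,1,0,-0.8,-0.48,0,0,0,1,0,-1,-0.48,0,0,0,1,0,-1,-0.48,0,0,0,1]

```text
t: 10.6
tcp_pos: [524.9, -160.4, 202.7]
tool_rot: [0.003, 3.14, -0.002]
wrist_force: [0.2, 0.4, 0.8]
grip_width: 0.002
grip_force: 0.0
```

```bash
python3 - <<'E'
from h import *
np.set_printoptions(precision=3,suppress=True)
p=shot('wrist','w4.png')
for n,z in(('end_flap_left_edge',82),('end_flap_right_edge',133)):
  for d in bot.place_of(p,n)[:2]: print(n,d['centre'],d['score'],onz(p,d['centre'],z))
s=bot.sense();print(s['t'],s['tcp_pos'],rows([523,-198,200],0.002),rows([523,-198,112],0.002))
E
```

```text
end_flap_left_edge [552.1, 190.7] 0.83 [521.515  61.664  82.   ]
end_flap_right_edge [318.7, 209.6] 0.73 [ 522.214 -160.729  133.   ]
10.75 [ 524.48  -155.3    202.437] [ 0.006 -0.171  0.01   0.001 -0.    -0.001] [ 0.006 -0.171  0.362  0.001 -0.    -0.001]
```

View pics/w4.png

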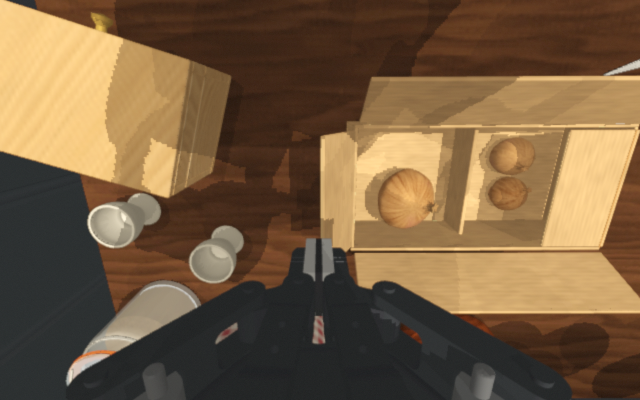

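The left end flap lies flat and both onion compartments are as they should be. The egg cups at (213,262) and (117,224) are clear of the tool. Now the right flap.

Emit:
carry_out:
  motion: [0,-0.17,0,0,0,0,1,0,-0.17,0,0,0,0,1,0,-0.17,0.15,0,0,0,1,0,-0.17,0.3,0,0,0,1,0,-0.17,0.37,0,0,0,1,0,-0.17,0.37,0,0,0,1]

```text
t: 11.35
tcp_pos: [523.5, -195.9, 107.9]
tool_rot: [0.005, -3.138, -0.004]
wrist_force: [-0.1, -0.2, 0.5]
grip_width: 0.0
grip_force: 0.0
```

Emit:
carry_out:
  motion: [0,0.1,0,0,0,0,1,0,0.2,0,0,0,0,1,0,0.29,0,0,0,0,1,0,0.35,0.02,0,0,0,1,0,0.39,0.06,0,0,0,1,0,0.41,0.09,0,0,0,1,0,0.41,0.105,0,0,0,1,0,0.41,0.105,0,0,0,1]

```text
t: 12.15
tcp_pos: [524.2, -95.5, 83.5]
tool_rot: [0.002, -3.141, -0.002]
wrist_force: [-0.2, 2.3, 4.9]
grip_width: 0.002
grip_force: 2.3
```

Emit:
carry_out:
  motion: [0,0,-0.2,0,0,0,1,0,0,-0.4,0,0,0,1,0,0.15,-0.5,0,0,0,1,-0.1,0.3,-0.5,0,-0.28,0,1,-0.25,0.38,-0.5,0,-0.56,0,1,-0.4,0.38,-0.5,0,-0.83,0,1,-0.55,0.38,-0.5,0,-0.83,0,1,-0.55,0.38,-0.5,0,-0.83,0,1]

```text
t: 12.95
tcp_pos: [664.9, -1.4, 208.5]
tool_rot: [-0.002, 2.705, -0.0]
wrist_force: [1.4, 0.2, 0.7]
grip_width: -0.002
grip_force: 0.0
```

```bash
python3 - <<'E'
from h import *
np.set_printoptions(precision=3,suppress=True)
s=bot.sense();print(s['t'],s['tcp_pos'],s['q'],Ro.from_rotvec(s['tool_rot']).as_matrix()[:,2])
T=[0,-np.radians(25),0]
for x,z in((660,118),(620,118),(595,118),(570,117),(555,108),(547,100),(545,95)): print(x,z,rows([x,0,z],0,T)[:6])
sc=shot('scene');p=shot('wrist')
for n in('end_flap_right_edge','end_flap_left_edge'):
  for d in bot.place_of(p,n)[:2]: print(n,d['centre'],d['score'],onz(p,d['centre'],82))
for q in(p,sc):
  for d in bot.place_of(q,'long_flap_far_edge')[:2]: print(d['centre'],d['score'],onz(q,d['centre'],139))
im=np.hstack([cv2.resize(p['img'],(400,250)),cv2.resize(sc['img'],(400,250))])
cv2.imwrite('pics/c5.png',im[:,:,::-1])
E
```

```text
12.95 [664.865  -1.423 208.528] [-0.117  0.416  1.663  0.084  0.63  -1.746] [ 0.423  0.    -0.906]
660 118 [0.171 0.006 0.32  0.    0.    0.002]
620 118 [0.316 0.006 0.252 0.    0.    0.002]
595 118 [0.406 0.006 0.21  0.    0.    0.002]
570 117 [0.499 0.006 0.171 0.    0.    0.002]
555 108 [0.568 0.006 0.179 0.    0.    0.002]
547 100 [0.611 0.006 0.194 0.    0.    0.002]
545 95 [0.626 0.006 0.209 0.    0.    0.002]
[319.7, 114.1] 0.81 [612.07   -1.042 139.   ]
[316.7, 168.2] 0.77 [608.303   2.527 139.   ]
[381.3, 191.6] 0.39 [350.225 -17.978 139.   ]
```

View pics/c5.png

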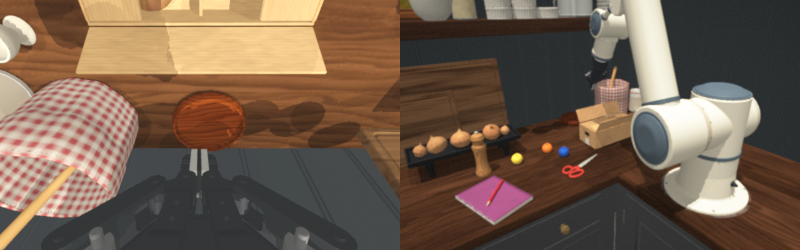

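The path down beyond the far flap is clear. The red board lies flat on the worktop, and the bucket stands well to one side.

Emit:
carry_out:
  motion: [0.08,0,0.16,0,0,0,1,0.17,0,0.32,0,0,0,1,0.17,0,0.32,0,0,0,1,0.17,0,0.32,0,0,0,1]

```text
t: 13.65
tcp_pos: [656.8, -0.7, 118.8]
tool_rot: [-0.002, 2.708, 0.001]
wrist_force: [0.8, -0.9, 0.7]
grip_width: -0.004
grip_force: 0.0
```

Emit:
carry_out:
  motion: [0.08,0,-0.035,0,0,0,1,0.16,0,-0.07,0,0,0,1,0.24,0,-0.11,0,0,0,1,0.33,0,-0.15,0,0,0,1,0.4,0,-0.14,0,0,0,1,0.44,0,-0.126,0,0,0,1,0.455,0,-0.111,0,0,0,1,0.455,0,-0.111,0,0,0,1]

```text
t: 14.45
tcp_pos: [543.3, -0.8, 97.6]
tool_rot: [-0.003, 2.704, 0.001]
wrist_force: [-0.0, 0.2, -0.5]
grip_width: -0.005
grip_force: 0.0
```

Emit:
carry_out:
  motion: [0.004,0,0.009,0,0,0,1,0.0085,0,0.018,0,0,0,1,0.0085,0,0.018,0,0,0,1]

```text
t: 14.75
tcp_pos: [543.2, -0.9, 91.4]
tool_rot: [-0.002, 2.705, 0.0]
wrist_force: [0.6, 1.8, 8.0]
grip_width: 0.001
grip_force: 4.1
```

Emit:
carry_out:
  motion: [-0.08,0,-0.17,0,0,0,1,-0.16,0,-0.34,0,0,0,1,-0.2,0,-0.43,0,0,0,1,-0.02,0,-0.52,0,0.28,0,1,0.16,0,-0.6,0,0.56,0,1,0.33,0,-0.69,0,0.83,0,1,0.38,0,-0.7,0,0.83,0,1,0.38,0,-0.7,0,0.83,0,1]

```text
t: 15.55
tcp_pos: [381.9, -0.9, 209.0]
tool_rot: [-0.003, 3.139, 0.0]
wrist_force: [0.2, -0.4, 0.5]
grip_width: 0.001
grip_force: 0.0
```

```bash
python3 - <<'E'
from h import *
np.set_printoptions(precision=3,suppress=True)
p=shot('wrist','w6.png')
for n,z in(('long_flap_near_edge',137),('long_flap_far_edge',87)):
  for d in bot.place_of(p,n)[:2]: print(n,d['centre'],d['score'],onz(p,d['centre'],z))
s=bot.sense();print(s['t'],s['tcp_pos'],s['q'])
for x,z in((385,200),(385,116),(500,88)): print(x,z,rows([x,0,z],0.0))
E
```

```text
long_flap_far_edge [319.6, 313.6] 0.56 [520.624   0.288  87.   ]
long_flap_far_edge [366.2, 285.6] 0.48 [484.456  50.08   87.   ]
15.7 [383.355  -1.116 209.271] [-0.159  0.183  1.928  0.001  1.027 -1.732]
385 200 [-0.006  0.004  0.037 -0.     0.006  0.003]
385 116 [-0.005  0.004  0.373 -0.     0.006  0.003]
500 88 [-0.465  0.004  0.487 -0.     0.006  0.003]
```

View pics/w6.png

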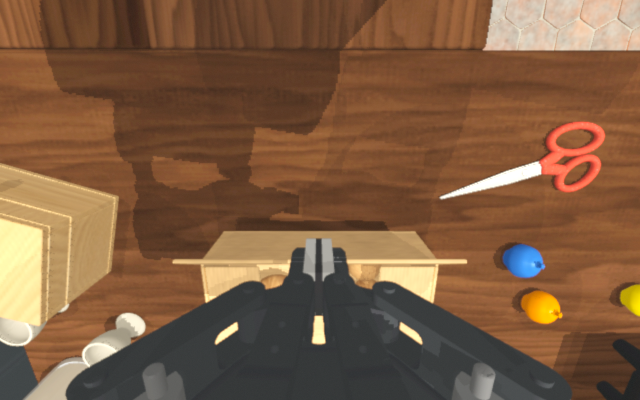

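The near flap still stands open, with its edge at row 262, and the far flap is flat. Folding the near flap last.

Emit:
carry_out:
  motion: [0,0,0.15,0,0,0,1,0,0,0.3,0,0,0,1,0,0,0.37,0,0,0,1,0,0,0.37,0,0,0,1]

```text
t: 16.1
tcp_pos: [381.8, -1.0, 115.0]
tool_rot: [0.002, -3.139, -0.001]
wrist_force: [-0.3, -0.0, 0.5]
grip_width: 0.002
grip_force: 0.0
```

Emit:
carry_out:
  motion: [-0.1,0,0,0,0,0,1,-0.2,0,0,0,0,0,1,-0.3,0,0,0,0,0,1,-0.37,0,0.01,0,0,0,1,-0.42,0,0.04,0,0,0,1,-0.45,0,0.08,0,0,0,1,-0.455,0,0.107,0,0,0,1,-0.455,0,0.115,0,0,0,1]

```text
t: 16.9
tcp_pos: [496.3, -0.9, 88.0]
tool_rot: [-0.003, 3.141, -0.0]
wrist_force: [-2.4, 0.6, 39.0]
grip_width: -0.003
grip_force: 19.6
```

Firm contact: the near flap is at its stop. Now I lift off and check.

Emit:
carry_out:
  motion: [0,0,-0.2,0,0,0,1,0,0,-0.4,0,0,0,1,0,0,-0.6,0,0,0,1,0.15,0,-0.8,0,0,0,1,0.3,0,-0.8,0,0,0,1,0.3,0,-0.8,0,0,0,1,0.3,0,-0.8,0,0,0,1]

```text
t: 17.6
tcp_pos: [419.8, -1.0, 288.2]
tool_rot: [-0.002, 3.141, -0.0]
wrist_force: [0.7, -0.0, 0.4]
grip_width: -0.005
grip_force: 0.0
```

```bash
python3 - <<'E'
from h import *
p=shot('wrist');t=shot('top');s=shot('scene')
im=np.hstack([cv2.resize(p['img'],(400,250)),cv2.resize(s['img'][120:270,220:460],(400,250))])
im=np.vstack([im,cv2.resize(t['img'][100:250,200:456],(800,330))[:330]])
cv2.imwrite('pics/c7.png',im[:,:,::-1])
E
```

```text
(no output)
```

View pics/c7.png

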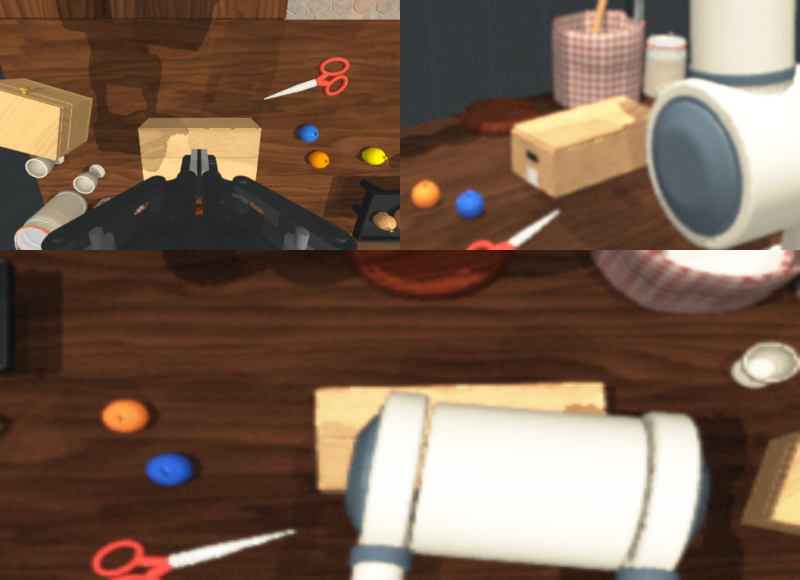

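The carton is closed flat in all three views. The scissors and egg cups have not moved, and the arm is clear.

```bash
python3 -c "
from station import bot
print(bot.finish_job())"
```

```text
the job is handed in; nothing more can be done
None
```

I put the loose onion in the left compartment with the other small onion and closed the carton (end flaps first, then long flaps), then handed the job in at about 18 s; no verdict came back.

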